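# Draw the sunken locking pin of a board test fixture with a hook tool

## Robot

A 6-joint arm with a two-finger parallel gripper is mounted at the origin on the work surface. World frame = base frame: x ahead of the robot, y to its left, z up, the work surface at z = 0. Lengths are in m, angles in rad, forces in N, time in s.
With the tool pointing down it reaches from about 0.35 to 0.775 m from the base axis. Payload 5.5 kg.
Tool frame: the origin (TCP) lies at the very end of the fingers, on their centre line; the grasp point (between the pads) lies 19 mm behind it; z points along the fingers, y is the line along which they close (so a half turn about z gives the same grasp; the last joint's range is limited). The gripper opens to 85 mm and grips with 20 to 120 N. Pads are 22 mm wide; open, the fingers measure 114 mm over their backs; the gripper's body (76 mm by 85 mm) begins 54 mm behind the grasp point. The pads swing forward as they close: fully open they stand 13 mm farther back than shut.
Start: joints at [1.038, 0.313, 0.046, 1.304, 0, 1.431], TCP at [0.22, 0.531, 0.231] pointing down, gripper open.
Joint ranges: [-2.76, 2.76], [-0.86, 1.69], [-1.03, 1.26], [-2.2, 2.34], [-1.47, 1.5], [-3.14, 3.14]. Speed limits (rad/s): [2.57, 2.57, 3.14, 3.14, 3.14, 3.14].

## Interface

Orientations are given as a unit quaternion [w, x, y, z].
In Python, from workcell import get_state, read_camera, calibration, hand_in gives the robot as it stands.
- The arm moves only by the tool drive_tool, never from a script. Its argument "deltas" is a list that holds one entry, the list of rows, each a list of 7 numbers: the closure in counts, from 0 (fully open) to 255 (shut), then the shift along the tool's x, y, z in m, then the turn, a rotation vector about the tool's x, y, z in degrees. A call has 1 to 12 rows; each row is the pose to reach, as a shift and turn from the pose commanded when the call began, along the tool's axes at that moment; what a row does not reach only later rows make up. A row lasts 1/8 s, in which the tool goes at most 62.5 mm and 10.7 degrees, less where a joint would pass 70% of its speed; a pose out of reach is approached as far as the arm can. A call with a gripper value outside its range is refused whole. The fingers move at their own pace and stop on an object; "newtons" is the grip in N (left out, the last holds). Time passes only in rows, so rows that repeat a pose let the fingers close. It gives the time, the measured TCP pose, the force, the opening and the grip force at its end, in the units of the state.
- get_state(): the state, without advancing time (a new reading comes with each control period).
- read_camera(name): name is "scene" or "top" or "wrist"; returns (picture, depth): 400x640x3 uint8, red, green, blue; 400x640 float32, m along the optical axis (not along the pixel's ray), 0 where there is no reading.
- calibration(name): a dict with "mtx" (3x3 intrinsics, pixels), "world_from_camera" (4x4, takes a point from camera to world coordinates). Camera axes: x right, y up, looking along -z (the intrinsics and any distortion apply to the point x, -y, -z); pixel columns grow to the right and rows downward; lengths in m; the calibration is good to about 2 mm. A picture is of the moment at which its call begins: read the wrist's pose just before it. calibration takes no time and is no camera call; for the wrist camera it gives the pose at the moment of the call.
- hand_in(): hands the job in; it is judged then, once.
The state is a dict: "clock": time; "joint_pos": joint angles; "qvel": joint speeds; "tau": joint torques, N m; "tcp_pos": TCP position; "orientation": TCP orientation; "wrist_force": force on the tool from outside, world axes, zero at the start; "ft_torque": the same for the moment, N m; "finger_gap": finger opening in m; "grip_force": force on a finger pad.
Only numpy, scipy, OpenCV 4.12 (cv2) and the standard library are available. Lean on these libraries where they do the work, as an engineer would, in place of code of your own. Each camera call takes 0.05 s, during which the arm holds its last target. There are 200 camera calls.

## Task

Take the hook tool out of its rack and use it to catch the wire loop of the locking pin sunk in the test fixture's deep bore, feeling your way because its depth is not known; draw the pin up until it comes against its stop, gently, never pressing or pulling hard. Leave the pin up, hang the hook tool back upright in its rack with its guard flat on the plate, and let go. Do not touch the pin with the gripper, and leave the other things on the bench alone.

Things in the scene. Friction and masses are not known exactly. Their poses are not given: they have to be found in the camera images.
- fixture: Fixed board test fixture: aluminium block 150 (x) x 150 (y) x 95 mm high, a green circuit board (10 mm high with parts) on the rear of its top. A round vertical bore opens near its front (-x) face. Origin on the table under the bore's axis; the block spans x -40 to +110, y -75 to +75 mm, the board x +35 to +105. x points from bore to board, away from the robot within 0.3 rad.
- bore_mouth (a point): Centre of the bore's mouth, level with the block's top (95 mm); axes as the fixture's. Bore 48 mm across, 87 mm deep. The locking pin sunk in it is a steel disc 42 mm across carrying a wire loop. At rest the disc's face lies somewhere 48 to 76 mm below the mouth; the pin is up to 2.5 mm off the axis in x and in y and turned up to 0.15 rad either way.
- loop_side (a point): Point on the mouth plane, 6 mm from the bore's axis towards fixture +x: the loop stands below it, within the shift and turn given. The loop is an upright inverted U of 4 mm wire: uprights 24 mm apart, level bar along fixture y with its centre 22 mm above the disc (20 mm clear below). A hook goes down on the -x side of the loop and enters it along +x.
- pin (a joint): Upward travel of the pin, m: 0 at rest (it cannot go lower), 0.060 hard against its upper stop, where the loop's bar stands 6 to 34 mm above the bore's mouth. 120 g; slides with about 4 N of friction plus 20 N per m/s and stays where it is left. The hook tool must not push or pull the pin, or bear on the fixture, with more than 15 N.
- hook: Hook tool, loose, about 130 g, hanging upright in the rack. Origin: underside centre of its round guard (56 mm across, 5 mm thick), z up. Above the guard a black handle 16 (x) by 24 mm (y), z = +5 to +67 mm. Below it a 5 mm steel shaft on the axis down to z = -95 mm, where the hook points along the tool's +x, at the start away from the robot within 0.8 rad.
- hook_foot (a point): Lowest point of the tool: underside of the foot on the shaft's axis, 95 mm below the tool's origin. From here a 5 mm thick arm runs along the tool's +x and ends in a 4 mm thick lip standing up to 11 mm above the foot's underside. The lip's outer face is 15 mm from the axis; shaft and lip leave a throat 8.5 mm wide.
- rack: Fixed rack for the hook tool: grey plate 100 x 100 x 12 mm, top 105 mm above the table, on two side panels (y = -47 and +47 mm), with a round hole 40 mm across in the middle; the tool's shaft hangs through it, the guard lying on the plate. Origin on the table under the hole's centre. Rack and fixture may change sides.
- spool: Bystander: aluminium-coloured solder spool, 54 mm across, 48 mm high; origin underside centre.
- flux: Bystander: white flux bottle, 36 mm across, 85 mm high; origin underside centre.
- jar: Bystander: amber jar with black lid, 48 mm across, 75 mm high; origin underside centre.
- driver: Bystander: screwdriver lying on the bench.
- parts_tray: Bystander: grey divided parts tray, 100 x 140 x 35 mm; origin underside centre.
- spool2: Bystander: smaller steel-coloured spool, 48 mm across, 40 mm high; origin underside centre.
- sponge_tin: Bystander: sponge tin, 85 x 65 x 24 mm; origin underside centre.
Things that resemble listed ones, but are neither listed nor needed, are in the scene too. What is meant by the rack is not blue or red, and is the smaller of those in its own colour.

How it is judged:
By the outcome, as a careful person would: the job done as asked, in the order asked, and still so for the second after the job is handed in, with the robot touching nothing.
It also fails if it takes over 72 s, if anything falls off the work surface, if the arm or the gripper's body presses on something with over 40 N, if the wrist force passes 120 N, or if a joint passes its speed limit or range.

## Working session

There is one attempt and no reset: what is moved stays moved. The work goes in short steps, Python scripts to look and compute and a tool call to move; the robot and the scene stay as the last step left them, time stands still between calls to the robot, and variables do not carry over. Pictures are saved under pics/ and viewed, at most 10 in all, crops included, and the job is handed in when it is done.

Besides the shell and the picture viewer there is one more tool, called as name(argument=value, ...), one argument or row to a line, values as JSON. drive_tool: Moves the arm, as the interface text tells. Its arguments: {"type":"object","properties":{"deltas":{"type":"array","items":{"type":"array","items":{"type":"array","items":{"type":"number"}}}},"newtons":{"type":"number"}},"required":["deltas"]}

```bash
mkdir -p pics; cat > h.py <<'E'
import numpy as np,cv2
from workcell import *
from scipy.spatial.transform import Rotation as R
def grab(n):
    c=calibration(n); p,d=read_camera(n); return p,d,np.array(c['mtx']),np.array(c['world_from_camera']),c
def cloud(d,K,T):
    v,u=np.mgrid[:d.shape[0],:d.shape[1]]
    P=np.stack([(u-K[0,2])/K[0,0]*d,-(v-K[1,2])/K[1,1]*d,-d],-1)
    W=P@T[:3,:3].T+T[:3,3]; W[d<=0]=np.nan; return W
def ray(u,v,z,K,T):
    r=T[:3,:3]@np.array([(u-K[0,2])/K[0,0],-(v-K[1,2])/K[1,1],-1]); return T[:3,3]+r*(z-T[2,3])/r[2]
def save(n,p): cv2.imwrite('pics/'+n,cv2.cvtColor(p,cv2.COLOR_RGB2BGR))
E
python3 - <<'E'
from h import *
s=get_state();print(s)
for n in('top','scene'):
    p,d,K,T,c=grab(n); save(n+'0.png',p); np.savez(n+'0.npz',p=p,d=d,K=K,T=T); print(n,[k for k in c],K.round(1).tolist(),T.round(3).tolist())
E
```

```text
{'clock': 0.0, 'joint_pos': array([ 1.03839256e+00,  3.14002262e-01,  4.49627699e-02,  1.30358598e+00,
       -3.09204579e-05,  1.43119918e+00]), 'qvel': array([-0.00034444,  0.00123559, -0.00015757, -0.00039949, -0.00028308,
       -0.00147797]), 'tau': array([-2.65320878e-04, -4.80623460e+01,  2.98534352e+01,  1.95004331e-02,
       -3.25815108e-05, -8.78915500e-06]), 'tcp_pos': array([0.21985258, 0.53075306, 0.23040118]), 'orientation': array([-2.86952203e-04,  1.95142961e-01,  9.80774382e-01, -8.68529850e-04]), 'wrist_force': array([-0.55535792, -0.26532365, -0.09316663]), 'ft_torque': array([0.00089468, 0.01615905, 0.00458582]), 'grip_force': 0.0, 'finger_gap': 0.08535494041873681}
top ['mtx', 'world_from_camera'] [[390.7, 0.0, 324.9], [0.0, 390.7, 192.5], [0.0, 0.0, 1.0]] [[0.026, 0.995, -0.094, 0.312], [-1.0, 0.027, 0.006, 0.022], [0.009, 0.094, 0.996, 1.416], [0.0, 0.0, 0.0, 1.0]]
scene ['mtx', 'world_from_camera'] [[421.3, 0.0, 318.3], [0.0, 421.3, 201.6], [0.0, 0.0, 1.0]] [[0.095, -0.707, 0.701, 1.288], [0.995, 0.073, -0.061, -0.067], [-0.008, 0.703, 0.711, 0.962], [0.0, 0.0, 0.0, 1.0]]
```

View pics/top0.png

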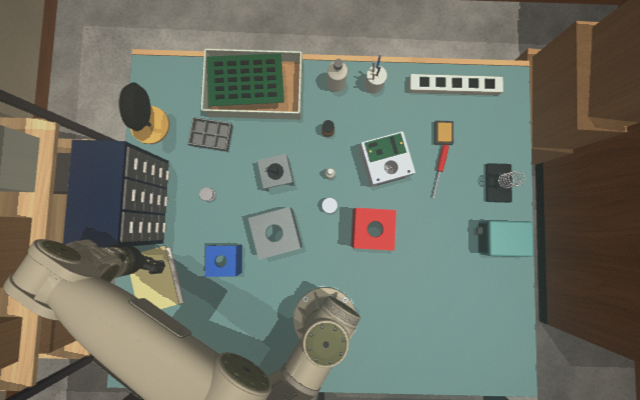

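View pics/scene0.png

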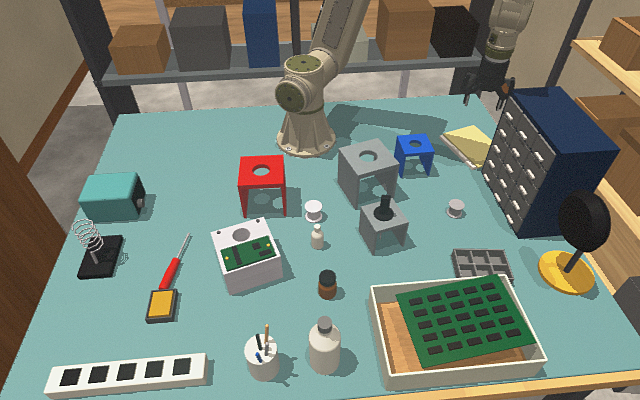

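The top view shows two grey racks: a small one at (274,171) holding a black handle, and a larger empty one at (274,233). There are also a blue rack at (222,260) and a red one at (375,229). The small grey one with the tool fits the description. The fixture is at (387,158) with its bore at (391,168). I'll measure them and confirm in an enlarged crop.

```bash
python3 - <<'E'
from h import *
z=np.load('top0.npz');p,d,K,T=z['p'],z['d'],z['K'],z['T']
W=cloud(d,K,T)
def rect(name,m,z0,box):
    u0,u1,v0,v1=box; M=np.zeros(d.shape,np.uint8); M[v0:v1,u0:u1]=m[v0:v1,u0:u1]
    cs,_=cv2.findContours(M,0,2); c=max(cs,key=cv2.contourArea)[:,0]
    X=np.array([ray(u,v,z0,K,T)[:2] for u,v in c],np.float32)
    print(name,cv2.minAreaRect(X),'n',M.sum(),'z',np.nanmedian(W[M>0][:,2]))
zz=np.nan_to_num(W[...,2])
rect('rack',(abs(zz-.105)<.012)|(zz>.105),.105,(245,305,140,200))
rect('big',(abs(zz-.105)<.03),.105,(240,305,202,262))
rect('handle',zz>.14,.172,(255,295,150,190))
rect('fix',(zz>.08),.095,(350,425,125,195))
# bore: deep pixels within the fixture
m=((zz<.08)&(zz>0.0)).astype(np.uint8)
M=np.zeros_like(m);M[155:180,380:402]=m[155:180,380:402]
v,u=np.nonzero(M);print('bore px',u.mean(),v.mean(),len(u),ray(u.mean(),v.mean(),.095,K,T))
print(np.round(zz[156:180,380:403:2],3).tolist())
a=cv2.resize(p[135:200,240:310],None,fx=5.5,fy=5.5,interpolation=2);b=cv2.resize(p[125:190,355:425],None,fx=5.5,fy=5.5,interpolation=2)
save('crop1.png',np.hstack([a,b]))
E
```

```text
rack ((0.504464864730835, 0.18719473481178284), (0.10129145532846451, 0.10036169737577438), 14.656265258789062) n 880 z 0.105557750853846
big ((0.31573686003685, 0.10996805876493454), (0.13419461250305176, 0.003643285483121872), 16.83615493774414) n 49 z 0.10509062058874319
handle ((0.501472532749176, 0.18351434171199799), (0.027386151254177094, 0.018830329179763794), 77.40540313720703) n 51 z 0.17063340209890288
fix ((0.5633078813552856, -0.19698841869831085), (0.15088795125484467, 0.15202434360980988), 16.935312271118164) n 1783 z 0.09632068576598596
bore px 390.72727272727275 168.52597402597402 154 [ 0.52470313 -0.20966044  0.095     ]
[[0.104, 0.1, 0.099, 0.101, 0.101, 0.099, 0.089, 0.094, 0.095, 0.096, 0.091, 0.097], [0.101, 0.104, 0.101, 0.103, 0.092, 0.095, 0.096, 0.094, 0.094, 0.095, 0.094, 0.097], [0.1, 0.099, 0.096, 0.096, 0.092, 0.09, 0.094, 0.095, 0.092, 0.097, 0.096, 0.095], [0.094, 0.096, 0.093, 0.093, 0.096, 0.098, 0.092, 0.092, 0.094, 0.092, 0.093, 0.096], [0.096, 0.094, 0.092, 0.093, 0.095, 0.093, 0.097, 0.092, 0.096, 0.097, 0.091, 0.089], [0.094, 0.092, 0.095, 0.099
[... 879 characters left out ...]
5, 0.094, 0.09, 0.096], [0.094, 0.097, 0.095, 0.03, 0.027, 0.024, 0.028, 0.048, 0.099, 0.098, 0.092, 0.092], [0.093, 0.096, 0.087, 0.099, 0.026, 0.028, 0.033, 0.095, 0.098, 0.0, 0.09, 0.092], [0.09, 0.099, 0.093, 0.096, 0.092, 0.096, 0.093, 0.093, 0.092, 0.096, 0.095, 0.093], [0.096, 0.094, 0.095, 0.096, 0.093, 0.096, 0.095, 0.086, 0.093, 0.091, 0.096, 0.094], [0.096, 0.089, 0.094, 0.09, 0.095, 0.093, 0.098, 0.094, 0.092, 0.099, 0.091, 0.079], [0.095, 0.098, 0.094, 0.094, 0.099, 0.098, 0.093, 0.09, 0.097, 0.083, 0.053, 0.037], [0.098, 0.095, 0.094, 0.093, 0.09, 0.091, 0.097, 0.087, 0.061, 0.039, 0.041, 0.027], [0.092, 0.091, 0.092, 0.095, 0.092, 0.092, 0.064, 0.04, 0.037, 0.031, 0.0, 0.001]]
```

View pics/crop1.png

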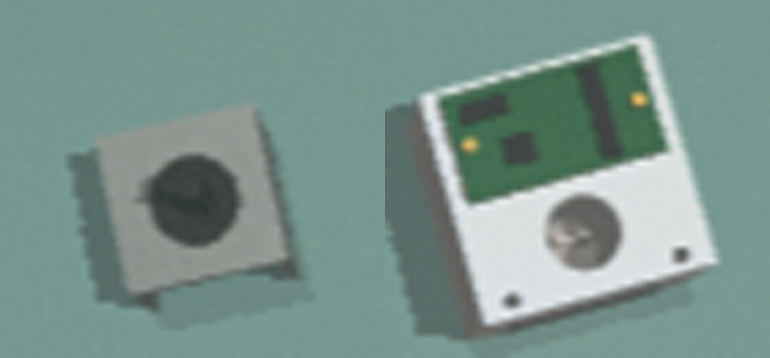

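The crop confirms it. On the left is the small grey rack (100 mm plate, against 134 mm for the big one) with the black-handled tool in it. On the right is the fixture, board at the rear and loop glinting in the bore; its disc face is roughly 68 mm down. Next I'll move above the rack for a close look.

```bash
cat >> h.py <<'E'
def plan(pos,yaw,tilt=None):
    "deltas (tool axes) to TCP pos with fingers down and tool y at world yaw (deg)"
    s=get_state();q=s['orientation'];R0=R.from_quat([q[1],q[2],q[3],q[0]])
    y=np.radians(yaw);Y=np.array([np.cos(y),np.sin(y),0]);Z=np.array([0,0,-1.]);X=np.cross(Y,Z)
    R1=R.from_matrix(np.c_[X,Y,Z])
    print('delta mm',(R0.inv().apply(np.array(pos)-s['tcp_pos'])*1000).round(1),'rot',np.degrees((R0.inv()*R1).as_rotvec()).round(2),
      'f',np.round(s['wrist_force'],2),'gap',round(s['finger_gap'],4),'t',s['clock'])
E
python3 - <<'E'
from h import *
plan([.50,.185,.32],-13)
E
```

```text
delta mm [-391.1 -212.4  -89.3] rot [-9.000e-02  6.000e-02  8.049e+01] f [ 0.15 -0.23  0.83] gap 0.0856 t 0.1
```

drive_tool(
  deltas=[
    [[0,-0.05,-0.03,-0.089,0,0,10],[0,-0.1,-0.06,-0.089,0,0,20],[0,-0.15,-0.085,-0.089,0,0,30],[0,-0.2,-0.11,-0.089,0,0,40],[0,-0.25,-0.14,-0.089,0,0,50],[0,-0.3,-0.165,-0.089,0,0,60],[0,-0.35,-0.19,-0.089,0,0,70],[0,-0.391,-0.212,-0.089,0,0,80],[0,-0.391,-0.212,-0.089,0,0,80.5],[0,-0.391,-0.212,-0.089,0,0,80.5]],
  ],
)

```text
clock: 1.35
tcp_pos: [0.4997, 0.1858, 0.3199]
orientation: [-0.001, 0.782, 0.623, -0.0]
wrist_force: [0.4, -0.2, 0.5]
finger_gap: 0.0853
grip_force: 0.0
```

```bash
python3 - <<'E'
from h import *
plan([.50,.185,.32],-13)
p,d,K,T,c=grab('wrist');np.savez('w1.npz',p=p,d=d,K=K,T=T);save('w1.png',p);print(T.round(3).tolist(),K.round(1).tolist())
E
```

```text
delta mm [-0.7  0.4 -0.1] rot [-0.08  0.01  0.03] f [ 0.37 -0.17  0.52] gap 0.0853 t 1.35
[[0.974, 0.216, 0.062, 0.516], [-0.225, 0.938, 0.265, 0.252], [-0.001, -0.272, 0.962, 0.462], [0.0, 0.0, 0.0, 1.0]] [[303.5, 0.0, 317.0], [0.0, 303.5, 199.4], [0.0, 0.0, 1.0]]
```

View pics/w1.png

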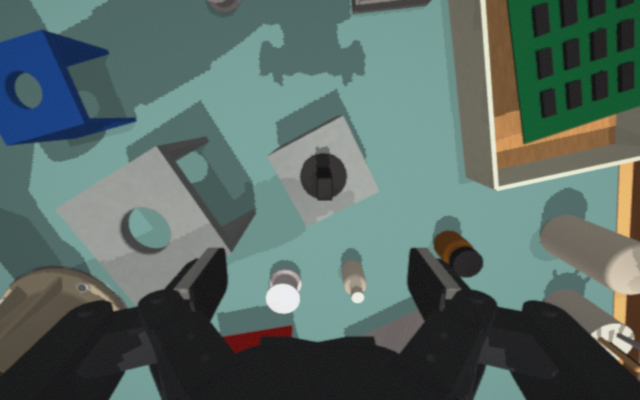

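The wrist view shows the rack plate at about (323,170), with the guard at (323,177) and the handle rising from it. The handle looks nearly square to the image. Now I'll measure the handle's yaw and the guard.

```bash
python3 - <<'E'
from h import *
z=np.load('w1.npz');p,d,K,T=z['p'],z['d'],z['K'],z['T'];W=cloud(d,K,T);Z=np.nan_to_num(W[...,2])
B=np.zeros(d.shape,bool);B[110:228,262:385]=1
def rect(n,m,z0):
    M=(m&B).astype(np.uint8);cs,_=cv2.findContours(M,0,1);c=max(cs,key=cv2.contourArea)[:,0]
    X=np.array([ray(u,v,z0,K,T)[:2] for u,v in c],np.float32)
    print(n,cv2.minAreaRect(X),'n',M.sum(),'px',c.min(0),c.max(0)); return X
rect('plate',(Z>.097),.105)
h=rect('handle',Z>.163,.172); print(np.nanmedian(Z[(Z>.163)&B]))
g=p.max(2)
gm=(abs(Z-.110)<.012)&(g<95); X=rect('guard',gm,.110); print('guard circ',cv2.minEnclosingCircle(X))
P=W[(Z>.125)&(Z<.165)&B];print('side pts',len(P),P[:,:2].mean(0),)
a=cv2.resize(p[120:225,270:380],None,fx=5.5,fy=5.5,interpolation=2);save('c2.png',a)
E
```

```text
plate ((0.5083026885986328, 0.1828535497188568), (0.09975120425224304, 0.10013717412948608), 14.49708366394043) n 6910 px [267 116] [379 226]
handle ((0.5069993734359741, 0.18174436688423157), (0.024221908301115036, 0.01487017422914505), 77.03418731689453) n 392 px [317 176] [332 200]
0.17099112709750403
guard ((0.5066753029823303, 0.18255479633808136), (0.05241764709353447, 0.054237011820077896), 80.52427673339844) n 1199 px [300 153] [346 197]
guard circ ((0.5062118768692017, 0.18148081004619598), 0.027728280052542686)
side pts 106 [0.50930039 0.19193115]
```

View pics/c2.png

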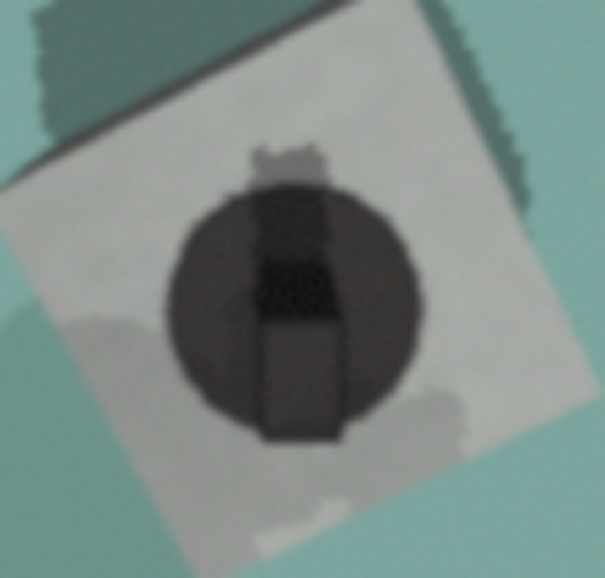

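```bash
python3 - <<'E'
from h import *
plan([.507,.182,.120],-13)
E
```

```text
delta mm [ -2.5   8.5 200.1] rot [-0.05  0.    0.1 ] f [0.5  0.65 0.67] gap 0.0856 t 1.4
```

drive_tool(
  deltas=[
    [[0,-0.0025,0.0085,0.05,0,0,0],[0,-0.0025,0.0085,0.1,0,0,0],[0,-0.0025,0.0085,0.14,0,0,0],[0,-0.0025,0.0085,0.17,0,0,0],[0,-0.0025,0.0085,0.19,0,0,0],[0,-0.0025,0.0085,0.2,0,0,0],[0,-0.0025,0.0085,0.2,0,0,0],[100,-0.0025,0.0085,0.2,0,0,0],[140,-0.0025,0.0085,0.2,0,0,0],[170,-0.0025,0.0085,0.2,0,0,0]],
  ],
  newtons=20,
)

```text
clock: 2.65
tcp_pos: [0.5084, 0.1814, 0.1209]
orientation: [0.0, 0.783, 0.622, 0.001]
wrist_force: [-0.7, -0.6, 0.5]
finger_gap: 0.0324
grip_force: 0.0
```

drive_tool(
  deltas=[
    [[190,0,0,0,0,0,0],[210,0,0,0,0,0,0],[230,0,0,0,0,0,0],[255,0,0,0,0,0,0],[255,0,0,0,0,0,0]],
  ],
  newtons=20,
)

```text
clock: 3.28
tcp_pos: [0.5079, 0.1814, 0.1205]
orientation: [-0.0, 0.783, 0.622, 0.0]
wrist_force: [-2.6, 0.2, 3.8]
finger_gap: 0.0159
grip_force: 20.4
```

drive_tool(
  deltas=[
    [[255,0,0,0,0,0,0],[255,0,0,0,0,0,0],[255,0,0,0,0,0,0]],
  ],
  newtons=70,
)

```text
clock: 3.65
tcp_pos: [0.5081, 0.1814, 0.1206]
orientation: [0.0, 0.783, 0.622, 0.0]
wrist_force: [-1.9, -0.1, 4.2]
finger_gap: 0.0152
grip_force: 69.0
```

drive_tool(
  deltas=[
    [[255,0,0,-0.003,0,0,0],[255,0,0,-0.012,0,0,0],[255,0,0,-0.03,0,0,0],[255,0,0,-0.06,0,0,0],[255,0,0,-0.1,0,0,0],[255,0,0,-0.14,0,0,0],[255,0,0,-0.18,0,0,0],[255,0,0,-0.18,0,0,0],[255,0,0,-0.18,0,0,0]],
  ],
)

```text
clock: 4.78
tcp_pos: [0.5077, 0.1813, 0.2996]
orientation: [-0.0, 0.783, 0.622, -0.0]
wrist_force: [0.6, 1.0, -2.3]
finger_gap: 0.0152
grip_force: 68.5
```

```bash
python3 - <<'E'
from h import *
print(get_state()['grip_force']);plan([.55,-.273,.27],17)
E
```

```text
68.49845767021179
delta mm [-433.1  143.5   29.6] rot [ -0.04   0.   -30.01] f [ 0.64  1.03 -2.26] gap 0.0152 t 4.775
```

drive_tool(
  deltas=[
    [[255,-0.03,0.01,0,0,0,0],[255,-0.075,0.025,0,0,0,-3],[255,-0.125,0.04,0,0,0,-7],[255,-0.175,0.06,0,0,0,-11],[255,-0.225,0.075,0,0,0,-15],[255,-0.275,0.09,0,0,0,-19],[255,-0.325,0.107,0.01,0,0,-23],[255,-0.375,0.125,0.02,0,0,-27],[255,-0.415,0.138,0.03,0,0,-30],[255,-0.433,0.1435,0.03,0,0,-30],[255,-0.433,0.1435,0.03,0,0,-30],[255,-0.433,0.1435,0.03,0,0,-30]],
  ],
)

```text
clock: 6.28
tcp_pos: [0.5502, -0.2715, 0.2703]
orientation: [-0.0, 0.595, 0.804, 0.0]
wrist_force: [-0.6, 0.2, -0.9]
finger_gap: 0.0153
grip_force: 68.3
```

```bash
python3 - <<'E'
from h import *
plan([.55,-.273,.27],17)
p,d,K,T,c=grab('wrist');np.savez('w2.npz',p=p,d=d,K=K,T=T);save('w2.png',p);print(T.round(3).tolist())
E
```

```text
delta mm [-1.4 -0.6  0.3] rot [-0.01 -0.06  0.04] f [-0.6   0.18 -0.86] gap 0.0153 t 6.275
[[0.956, -0.282, -0.079, 0.531], [0.293, 0.92, 0.259, -0.207], [-0.0, -0.271, 0.963, 0.412], [0.0, 0.0, 0.0, 1.0]]
```

View pics/w2.png

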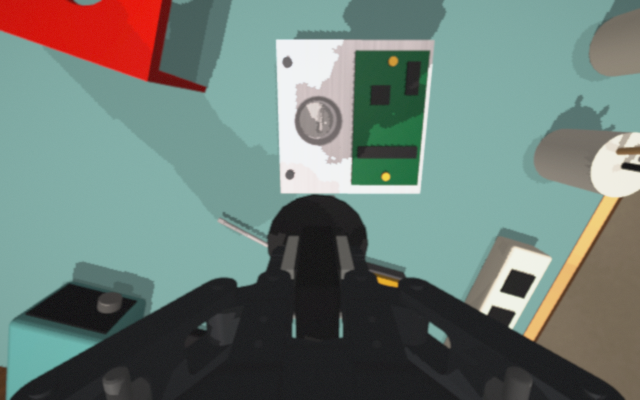

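The wrist camera looks straight down the bore at (318,120). The loop bar is at about (322,120), running vertically in the image (fixture y). The tool's guard at the bottom does not block the view.

```bash
python3 - <<'E'
from h import *
z=np.load('w2.npz');p,d,K,T=z['p'],z['d'],z['K'],z['T'];W=cloud(d,K,T);Z=np.nan_to_num(W[...,2])
M=np.zeros(d.shape,np.uint8);M[30:200,265:445]=(Z>.085)[30:200,265:445]
n,l,st,_=cv2.connectedComponentsWithStats(M);M=(l==1+st[1:,4].argmax()).astype(np.uint8)
cs,_=cv2.findContours(M,0,1);c=max(cs,key=cv2.contourArea)[:,0]
q=cv2.approxPolyDP(c.reshape(-1,1,2),6,True)[:,0];print('corners',q.tolist())
for u,v in q: print(ray(u,v,.095,K,T).round(4))
X=np.array([ray(u,v,.095,K,T)[:2] for u,v in c],np.float32);r=cv2.minAreaRect(X);print(r)
# bore mouth
B=np.zeros(d.shape,np.uint8);B[90:150,288:350]=(Z<.088)[90:150,288:350]
cs,_=cv2.findContours(B,0,1);c=max(cs,key=cv2.contourArea)[:,0]
X=np.array([ray(u,v,.095,K,T)[:2] for u,v in c],np.float32);print('bore',cv2.minEnclosingCircle(X),cv2.fitEllipse(X))
bc=np.array(cv2.fitEllipse(X)[0])
I=cv2.erode(B,np.ones((3,3)))>0;zs=W[I][:,2];print('hist',np.histogram(zs,np.arange(0,.1,.004)))
disc=np.median(zs[zs<.036]);print('disc',disc)
L=W[I&(Z>disc+.014)&(Z<disc+.032)]
yw=np.radians(17);F=np.array([[np.cos(yw),np.sin(yw)],[-np.sin(yw),np.cos(yw)]])
l=(L[:,:2]-bc)@F.T*1000
l=l[np.hypot(*l.T)<20]; print('loop n',len(l),np.median(l,0),l.min(0),l.max(0),np.median(L[:,2]));print(l.round(1)[::4].tolist())
a=cv2.resize(p[90:152,286:352],None,fx=9,fy=9,interpolation=2);save('c3.png',a)
E
```

```text
corners [[277, 40], [281, 191], [419, 193], [434, 40]]
[ 0.4747 -0.1534  0.095 ]
[ 0.5169 -0.2945  0.095 ]
[ 0.6599 -0.253   0.095 ]
[ 0.6166 -0.11    0.095 ]
((0.5672886371612549, -0.20310194790363312), (0.14960789680480957, 0.1494625061750412), 16.91733169555664)
bore ((0.533713161945343, -0.21292084455490112), 0.023546533659100533) ((0.5337813496589661, -0.21296066045761108), (0.04577018320560455, 0.04594884812831879), 0.1927887499332428)
hist (array([  0, 156,  55,  22,  23,  29, 107, 782,  23,  29,  30,  32,  42,
       100,  32,  36,  23,  16,   4,   1,   0,   0,   0,   0]), array([0.   , 0.004, 0.008, 0.012, 0.016, 0.02 , 0.024, 0.028, 0.032,
       0.036, 0.04 , 0.044, 0.048, 0.052, 0.056, 0.06 , 0.064, 0.068,
       0.072, 0.076, 0.08 , 0.084, 0.088, 0.092, 0.096]))
disc 0.02870367763607634
loop n 83 [3.36460335 0.20745524] [  1.06149177 -13.29429748] [ 5.65978154 13.39489982] 0.052584328062969476
[[4.4, 13.4], [5.6, 12.3], [3.3, 10.1], [4.4, 9.0], [5.6, 7.9], [2.2, 5.7], [2.2, 4.6], [2.2, 3.5], [2.2, 2.4], [2.2, 1.3], [2.2, 0.2], [2.2, -0.9], [3.3, -2.0], [4.5, -3.1], [2.2, -5.3], [3.4, -6.5], [4.5, -7.6], [4.5, -8.7], [4.5, -9.9], [4.5, -10.9], [4.6, -12.2]]
```

View pics/c3.png

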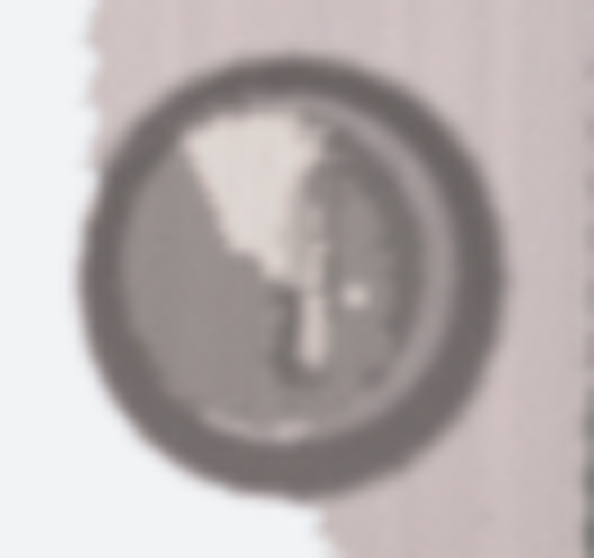

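```bash
python3 - <<'E'
from h import *
plan([.5175,-.2180,.22],16.9)
E
```

```text
delta mm [ 60.6 -15.8  50.7] rot [ 0.02 -0.02  0.17] f [ 0.21 -0.02 -1.58] gap 0.0152 t 6.325
```

drive_tool(
  deltas=[
    [[255,0.02,-0.006,0.0,0,0,0],[255,0.05,-0.014,0.01,0,0,0],[255,0.06,-0.016,0.03,0,0,0],[255,0.0605,-0.016,0.05,0,0,0.2],[255,0.0605,-0.016,0.05,0,0,0.2],[255,0.0605,-0.016,0.05,0,0,0.2]],
  ],
)

```text
clock: 7.08
tcp_pos: [0.5178, -0.2191, 0.2214]
orientation: [0.001, 0.596, 0.803, 0.0]
wrist_force: [-0.0, 0.3, -1.1]
finger_gap: 0.0148
grip_force: 68.4
```

```bash
python3 - <<'E'
from h import *
plan([.5175,-.2180,.144],16.9)
p,d,K,T,c=grab('scene');p2=p
a=cv2.resize(p[180:300,190:310],None,fx=5,fy=5,interpolation=2);save('c4.png',a)
E
```

```text
delta mm [ 1.3 -0.  77.4] rot [ 0.06  0.06 -0.05] f [-0.01  0.27 -1.14] gap 0.0148 t 7.075
```

View pics/c4.png

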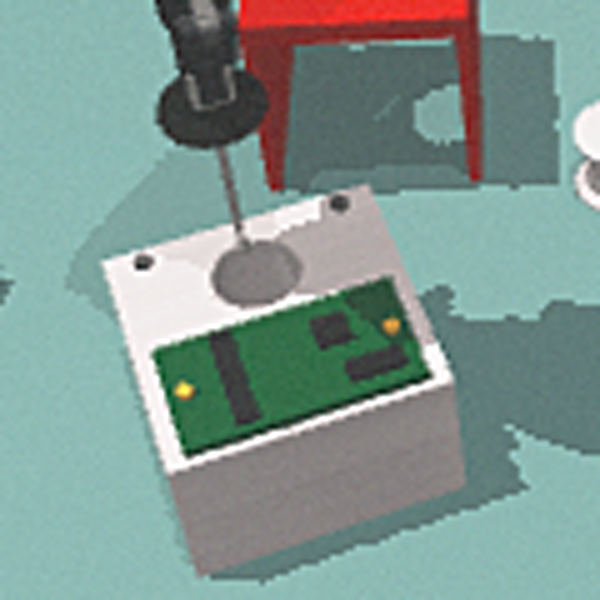

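drive_tool(
  deltas=[
    [[255,0.0013,0,0.0,0,0,0],[255,0.0013,0,0.008,0,0,0],[255,0.0013,0,0.016,0,0,0],[255,0.0013,0,0.024,0,0,0],[255,0.0013,0,0.032,0,0,0],[255,0.0013,0,0.04,0,0,0],[255,0.0013,0,0.048,0,0,0],[255,0.0013,0,0.048,0,0,0]],
  ],
)

```text
clock: 8.12
tcp_pos: [0.5165, -0.2181, 0.1714]
orientation: [-0.001, 0.596, 0.803, -0.0]
wrist_force: [-0.5, 0.5, -0.9]
finger_gap: 0.0152
grip_force: 68.4
```

```bash
python3 - <<'E'
from h import *
plan([.5175,-.2180,.144],16.9)
E
```

```text
delta mm [-0.2  1.1 27.4] rot [-0.06 -0.07 -0.11] f [-0.5   0.52 -0.92] gap 0.0152 t 8.125
```

drive_tool(
  deltas=[
    [[255,0,0.0005,0.004,0,0,0],[255,0,0.0005,0.008,0,0,0],[255,0,0.0005,0.012,0,0,0],[255,0,0.0005,0.015,0,0,0],[255,0,0.0005,0.018,0,0,0],[255,0,0.0005,0.02,0,0,0],[255,0,0.0005,0.02,0,0,0]],
  ],
)

```text
clock: 9.0
tcp_pos: [0.5173, -0.2182, 0.1521]
orientation: [-0.0, 0.596, 0.803, 0.0]
wrist_force: [-0.1, 0.1, -1.0]
finger_gap: 0.0148
grip_force: 68.4
```

drive_tool(
  deltas=[
    [[255,0,0,0.001,0,0,0],[255,0,0,0.002,0,0,0],[255,0,0,0.003,0,0,0],[255,0,0,0.004,0,0,0],[255,0,0,0.004,0,0,0]],
  ],
)

```text
clock: 9.62
tcp_pos: [0.5173, -0.2182, 0.1481]
orientation: [-0.0, 0.596, 0.803, 0.0]
wrist_force: [-0.5, -1.3, -1.6]
finger_gap: 0.0149
grip_force: 68.4
```

drive_tool(
  deltas=[
    [[255,0,0,0.0005,0,0,0],[255,0,0,0.001,0,0,0],[255,0,0,0.0015,0,0,0],[255,0,0,0.002,0,0,0],[255,0,0,0.002,0,0,0]],
  ],
)

```text
clock: 10.25
tcp_pos: [0.5174, -0.2182, 0.1462]
orientation: [-0.0, 0.596, 0.803, 0.0]
wrist_force: [-1.0, -0.3, -1.4]
finger_gap: 0.0154
grip_force: 68.4
```

drive_tool(
  deltas=[
    [[255,0,0,0.0005,0,0,0],[255,0,0,0.001,0,0,0],[255,0,0,0.0015,0,0,0],[255,0,0,0.002,0,0,0],[255,0,0,0.0025,0,0,0],[255,0,0,0.0025,0,0,0]],
  ],
)

```text
clock: 11.0
tcp_pos: [0.5174, -0.2182, 0.1437]
orientation: [-0.0, 0.596, 0.803, 0.0]
wrist_force: [1.1, -0.3, -1.6]
finger_gap: 0.015
grip_force: 68.4
```

drive_tool(
  deltas=[
    [[255,0,0.001,0,0,0,0],[255,0,0.002,0,0,0,0],[255,0,0.003,0,0,0,0],[255,0,0.004,0,0,0,0],[255,0,0.005,0,0,0,0],[255,0,0.005,0,0,0,0]],
  ],
)

```text
clock: 11.75
tcp_pos: [0.5223, -0.2168, 0.1438]
orientation: [0.0, 0.596, 0.803, 0.0]
wrist_force: [-0.5, 0.1, -1.2]
finger_gap: 0.0153
grip_force: 68.4
```

drive_tool(
  deltas=[
    [[255,0,0.001,0,0,0,0],[255,0,0.002,0,0,0,0],[255,0,0.003,0,0,0,0],[255,0,0.004,0,0,0,0],[255,0,0.005,0,0,0,0],[255,0,0.005,0,0,0,0]],
  ],
)

```text
clock: 12.5
tcp_pos: [0.527, -0.2153, 0.1438]
orientation: [-0.0, 0.596, 0.803, 0.0]
wrist_force: [0.4, 0.4, -1.2]
finger_gap: 0.0156
grip_force: 68.4
```

drive_tool(
  deltas=[
    [[255,0,0.001,0,0,0,0],[255,0,0.002,0,0,0,0],[255,0,0.003,0,0,0,0],[255,0,0.004,0,0,0,0],[255,0,0.004,0,0,0,0]],
  ],
)

```text
clock: 13.12
tcp_pos: [0.5309, -0.2142, 0.1438]
orientation: [-0.0, 0.596, 0.803, 0.0]
wrist_force: [-0.2, -0.3, -1.1]
finger_gap: 0.0153
grip_force: 68.4
```

drive_tool(
  deltas=[
    [[255,0,0,-0.001,0,0,0],[255,0,0,-0.002,0,0,0],[255,0,0,-0.003,0,0,0],[255,0,0,-0.004,0,0,0],[255,0,0,-0.005,0,0,0],[255,0,0,-0.005,0,0,0]],
  ],
)

```text
clock: 13.88
tcp_pos: [0.5309, -0.2142, 0.1489]
orientation: [0.0, 0.596, 0.803, 0.0]
wrist_force: [-0.2, -0.6, -0.5]
finger_gap: 0.0153
grip_force: 68.4
```

drive_tool(
  deltas=[
    [[255,0,0,-0.001,0,0,0],[255,0,0,-0.002,0,0,0],[255,0,0,-0.003,0,0,0],[255,0,0,-0.004,0,0,0],[255,0,0,-0.005,0,0,0]],
  ],
)

```text
clock: 14.5
tcp_pos: [0.5308, -0.2142, 0.1539]
orientation: [0.0, 0.596, 0.803, 0.0]
wrist_force: [-0.1, -0.1, -1.3]
finger_gap: 0.0153
grip_force: 68.4
```

drive_tool(
  deltas=[
    [[255,0,0,-0.001,0,0,0],[255,0,0,-0.002,0,0,0],[255,0,0,-0.003,0,0,0],[255,0,0,-0.004,0,0,0]],
  ],
)

```text
clock: 15.0
tcp_pos: [0.5307, -0.2141, 0.1571]
orientation: [-0.0, 0.596, 0.803, 0.0]
wrist_force: [1.3, -0.8, -7.3]
finger_gap: 0.0151
grip_force: 68.2
```

The pull went from about -1 N to -7.3 N at TCP z 0.157, which matches pin weight plus friction, so the loop is caught. I'll draw it up gently.

drive_tool(
  deltas=[
    [[255,0,0,-0.002,0,0,0],[255,0,0,-0.004,0,0,0],[255,0,0,-0.006,0,0,0],[255,0,0,-0.008,0,0,0],[255,0,0,-0.01,0,0,0],[255,0,0,-0.012,0,0,0],[255,0,0,-0.014,0,0,0],[255,0,0,-0.016,0,0,0],[255,0,0,-0.018,0,0,0],[255,0,0,-0.02,0,0,0]],
  ],
)

```text
clock: 16.25
tcp_pos: [0.5307, -0.2141, 0.1779]
orientation: [-0.0, 0.596, 0.803, 0.0]
wrist_force: [-0.2, 0.5, -6.3]
finger_gap: 0.0148
grip_force: 68.3
```

drive_tool(
  deltas=[
    [[255,0,0,-0.002,0,0,0],[255,0,0,-0.004,0,0,0],[255,0,0,-0.006,0,0,0],[255,0,0,-0.008,0,0,0],[255,0,0,-0.01,0,0,0],[255,0,0,-0.012,0,0,0],[255,0,0,-0.014,0,0,0],[255,0,0,-0.016,0,0,0],[255,0,0,-0.018,0,0,0],[255,0,0,-0.02,0,0,0]],
  ],
)

```text
clock: 17.5
tcp_pos: [0.5308, -0.2142, 0.1979]
orientation: [-0.0, 0.596, 0.803, 0.0]
wrist_force: [-0.6, -0.3, -6.8]
finger_gap: 0.015
grip_force: 68.3
```

drive_tool(
  deltas=[
    [[255,0,0,-0.002,0,0,0],[255,0,0,-0.004,0,0,0],[255,0,0,-0.006,0,0,0],[255,0,0,-0.008,0,0,0],[255,0,0,-0.01,0,0,0],[255,0,0,-0.012,0,0,0]],
  ],
)

```text
clock: 18.25
tcp_pos: [0.5308, -0.2142, 0.2099]
orientation: [-0.0, 0.596, 0.803, 0.0]
wrist_force: [0.5, -0.6, -7.1]
finger_gap: 0.0152
grip_force: 68.3
```

drive_tool(
  deltas=[
    [[255,0,0,-0.0007,0,0,0],[255,0,0,-0.0014,0,0,0],[255,0,0,-0.0021,0,0,0],[255,0,0,-0.0025,0,0,0]],
  ],
)

```text
clock: 18.75
tcp_pos: [0.5308, -0.2142, 0.2123]
orientation: [0.0, 0.596, 0.803, 0.0]
wrist_force: [-0.8, 0.8, -6.5]
finger_gap: 0.0153
grip_force: 68.3
```

drive_tool(
  deltas=[
    [[255,0,0,-0.0005,0,0,0],[255,0,0,-0.001,0,0,0]],
  ],
)

```text
clock: 19.0
tcp_pos: [0.5308, -0.2142, 0.2133]
orientation: [-0.0, 0.596, 0.803, 0.0]
wrist_force: [-0.4, -0.8, -6.8]
finger_gap: 0.0155
grip_force: 68.3
```

drive_tool(
  deltas=[
    [[255,0,0,-0.0003,0,0,0],[255,0,0,-0.0006,0,0,0]],
  ],
)

```text
clock: 19.25
tcp_pos: [0.5308, -0.2142, 0.2139]
orientation: [-0.0, 0.596, 0.803, 0.0]
wrist_force: [0.3, 0.4, -7.0]
finger_gap: 0.0152
grip_force: 68.3
```

drive_tool(
  deltas=[
    [[255,0,0,-0.0003,0,0,0],[255,0,0,-0.0006,0,0,0]],
  ],
)

```text
clock: 19.5
tcp_pos: [0.5308, -0.2142, 0.2145]
orientation: [-0.0, 0.596, 0.803, 0.0]
wrist_force: [-0.2, 0.0, -6.5]
finger_gap: 0.0151
grip_force: 68.3
```

drive_tool(
  deltas=[
    [[255,0,0,-0.0003,0,0,0],[255,0,0,-0.0005,0,0,0]],
  ],
)

```text
clock: 19.75
tcp_pos: [0.5308, -0.2142, 0.215]
orientation: [0.0, 0.596, 0.803, 0.0]
wrist_force: [-0.1, -0.5, -6.0]
finger_gap: 0.0151
grip_force: 68.3
```

drive_tool(
  deltas=[
    [[255,0,0,-0.0003,0,0,0],[255,0,0,-0.0003,0,0,0]],
  ],
)

```text
clock: 20.0
tcp_pos: [0.5308, -0.2142, 0.2153]
orientation: [0.0, 0.596, 0.803, 0.0]
wrist_force: [0.3, -0.5, -5.5]
finger_gap: 0.0153
grip_force: 68.3
```

drive_tool(
  deltas=[
    [[255,0,0,-0.0003,0,0,0],[255,0,0,-0.0003,0,0,0]],
  ],
)

```text
clock: 20.25
tcp_pos: [0.5308, -0.2142, 0.2156]
orientation: [0.0, 0.596, 0.803, 0.0]
wrist_force: [0.4, 0.4, -6.3]
finger_gap: 0.0154
grip_force: 68.3
```

drive_tool(
  deltas=[
    [[255,0,0,-0.0003,0,0,0],[255,0,0,-0.0003,0,0,0]],
  ],
)

```text
clock: 20.5
tcp_pos: [0.5308, -0.2142, 0.2159]
orientation: [0.0, 0.596, 0.803, 0.0]
wrist_force: [0.6, 0.1, -6.0]
finger_gap: 0.0152
grip_force: 68.3
```

drive_tool(
  deltas=[
    [[255,0,0,-0.0003,0,0,0],[255,0,0,-0.0003,0,0,0]],
  ],
)

```text
clock: 20.75
tcp_pos: [0.5308, -0.2142, 0.2162]
orientation: [0.0, 0.596, 0.803, 0.0]
wrist_force: [-0.2, 0.2, -7.1]
finger_gap: 0.015
grip_force: 68.3
```

drive_tool(
  deltas=[
    [[255,0,0,-0.0003,0,0,0],[255,0,0,-0.0003,0,0,0]],
  ],
)

```text
clock: 21.0
tcp_pos: [0.5308, -0.2142, 0.2164]
orientation: [-0.0, 0.596, 0.803, 0.0]
wrist_force: [-0.4, 1.0, -7.4]
finger_gap: 0.0149
grip_force: 68.2
```

drive_tool(
  deltas=[
    [[255,0,0,-0.0003,0,0,0],[255,0,0,-0.0003,0,0,0]],
  ],
)

```text
clock: 21.25
tcp_pos: [0.5308, -0.2142, 0.2165]
orientation: [-0.0, 0.596, 0.803, 0.0]
wrist_force: [0.7, -0.3, -9.5]
finger_gap: 0.0157
grip_force: 68.2
```

drive_tool(
  deltas=[
    [[255,0,0,-0.0003,0,0,0],[255,0,0,-0.0003,0,0,0]],
  ],
)

```text
clock: 21.5
tcp_pos: [0.5307, -0.2141, 0.2166]
orientation: [-0.0, 0.596, 0.803, 0.0]
wrist_force: [1.7, -0.4, -12.6]
finger_gap: 0.0152
grip_force: 68.3
```

The pull climbed to -12.6 N while the TCP stopped rising, after about 60 mm of travel, so the pin is against its stop. I'll unload, free the hook and back it out.

drive_tool(
  deltas=[
    [[255,0,0,0.001,0,0,0],[255,0,0,0.003,0,0,0],[255,0,0,0.006,0,0,0],[255,0,0,0.008,0,0,0],[255,0,0,0.0095,0,0,0],[255,0,0,0.0095,0,0,0]],
  ],
)

```text
clock: 22.25
tcp_pos: [0.5308, -0.2142, 0.2076]
orientation: [0.0, 0.596, 0.803, 0.0]
wrist_force: [0.4, 0.4, -0.5]
finger_gap: 0.0156
grip_force: 69.8
```

drive_tool(
  deltas=[
    [[255,0,-0.001,0,0,0,0],[255,0,-0.002,0,0,0,0],[255,0,-0.004,0,0,0,0],[255,0,-0.005,0,0,0,0],[255,0,-0.005,0,0,0,0]],
  ],
)

```text
clock: 22.88
tcp_pos: [0.5259, -0.2157, 0.2076]
orientation: [-0.0, 0.596, 0.803, 0.0]
wrist_force: [1.1, -0.6, -2.3]
finger_gap: 0.0148
grip_force: 69.8
```

drive_tool(
  deltas=[
    [[255,0,-0.002,0,0,0,0],[255,0,-0.004,0,0,0,0],[255,0,-0.006,0,0,0,0],[255,0,-0.008,0,0,0,0],[255,0,-0.01,0,0,0,0],[255,0,-0.011,0,0,0,0],[255,0,-0.011,0,0,0,0]],
  ],
)

```text
clock: 23.75
tcp_pos: [0.5155, -0.2189, 0.2076]
orientation: [0.0, 0.596, 0.803, 0.0]
wrist_force: [-0.1, 0.1, -1.3]
finger_gap: 0.015
grip_force: 69.8
```

```bash
python3 - <<'E'
from h import *
plan([.5160,-.2185,.21],16.9)
p,d,K,T,c=grab('scene')
a=cv2.resize(p[170:290,190:310],None,fx=5,fy=5,interpolation=2);save('c5.png',a)
E
```

```text
delta mm [ 0.2  0.6 -2.4] rot [ 0.01 -0.   -0.11] f [-0.1   0.11 -1.28] gap 0.015 t 23.75
```

View pics/c5.png

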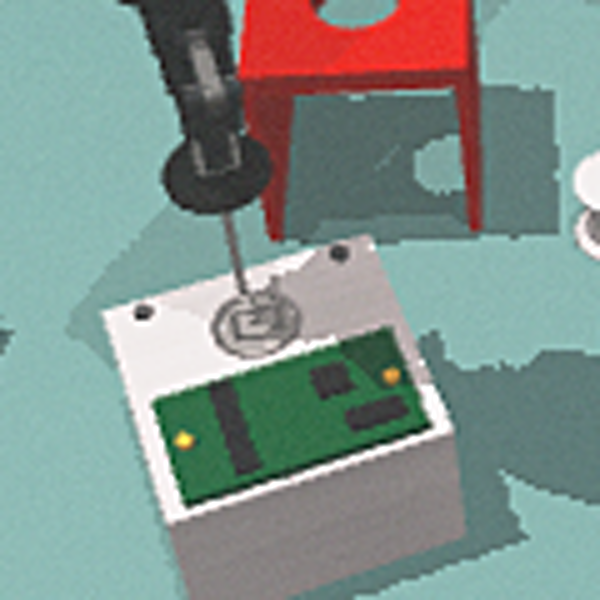

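The crop shows the pin's disc and loop standing at the bore mouth (257,318), with the hook clear at about (245,290). I'll lift out and go back to the rack.

drive_tool(
  deltas=[
    [[255,0,0,-0.01,0,0,0],[255,0,0,-0.025,0,0,0],[255,0,0,-0.05,0,0,0],[255,0,0,-0.08,0,0,0],[255,0,0,-0.095,0,0,0],[255,0,0,-0.095,0,0,0]],
  ],
)

```text
clock: 24.55
tcp_pos: [0.5162, -0.2192, 0.3041]
orientation: [0.002, 0.596, 0.803, 0.0]
wrist_force: [0.1, -1.4, -1.6]
finger_gap: 0.0153
grip_force: 69.9
```

```bash
python3 - <<'E'
from h import *
plan([.508,.1814,.30],-13)
E
```

```text
delta mm [385.9 107.9   3.5] rot [ 0.15  0.09 29.8 ] f [ 0.12 -1.38 -1.55] gap 0.0153 t 24.55
```

drive_tool(
  deltas=[
    [[255,0.025,0.007,0.0,0,0,0],[255,0.07,0.02,0,0,0,3],[255,0.12,0.034,0,0,0,7],[255,0.17,0.048,0,0,0,11],[255,0.22,0.062,0,0,0,15],[255,0.27,0.075,0,0,0,19],[255,0.32,0.09,0,0,0,23],[255,0.36,0.1,0,0,0,27],[255,0.38,0.106,0.003,0,0,29.8],[255,0.386,0.108,0.0035,0,0,29.8],[255,0.386,0.108,0.0035,0,0,29.8],[255,0.386,0.108,0.0035,0,0,29.8]],
  ],
)

```text
clock: 26.05
tcp_pos: [0.5074, 0.181, 0.2989]
orientation: [0.0, 0.783, 0.622, -0.0]
wrist_force: [0.7, 0.2, -0.9]
finger_gap: 0.0154
grip_force: 69.8
```

```bash
python3 - <<'E'
from h import *
plan([.508,.1814,.122],-13)
E
```

```text
delta mm [  0.6   0.5 176.9] rot [-0.01  0.02 -0.05] f [ 0.66  0.23 -0.88] gap 0.0154 t 26.05
```

drive_tool(
  deltas=[
    [[255,0.0005,0.0005,0.02,0,0,0],[255,0.0005,0.0005,0.05,0,0,0],[255,0.0005,0.0005,0.065,0,0,0],[255,0.0005,0.0005,0.075,0,0,0],[255,0.0005,0.0005,0.085,0,0,0],[255,0.0005,0.0005,0.095,0,0,0],[255,0.0005,0.0005,0.105,0,0,0],[255,0.0005,0.0005,0.115,0,0,0],[255,0.0005,0.0005,0.125,0,0,0]],
  ],
)

```text
clock: 27.18
tcp_pos: [0.508, 0.1823, 0.1735]
orientation: [-0.0, 0.783, 0.623, 0.0]
wrist_force: [-0.7, -0.0, -2.0]
finger_gap: 0.0154
grip_force: 69.8
```

drive_tool(
  deltas=[
    [[255,0,0,0.01,0,0,0],[255,0,0,0.02,0,0,0],[255,0,0,0.03,0,0,0],[255,0,0,0.04,0,0,0],[255,0,0,0.045,0,0,0],[255,0,0,0.048,0,0,0],[255,0,0,0.048,0,0,0]],
  ],
)

```text
clock: 28.05
tcp_pos: [0.508, 0.1823, 0.1261]
orientation: [-0.0, 0.783, 0.622, 0.0]
wrist_force: [-0.3, 0.1, -1.4]
finger_gap: 0.0152
grip_force: 69.8
```

drive_tool(
  deltas=[
    [[255,0,0,0.0005,0,0,0],[255,0,0,0.001,0,0,0],[255,0,0,0.0015,0,0,0],[255,0,0,0.002,0,0,0]],
  ],
)

```text
clock: 28.55
tcp_pos: [0.508, 0.1823, 0.1241]
orientation: [0.0, 0.783, 0.622, 0.0]
wrist_force: [-0.7, -0.3, -1.7]
finger_gap: 0.0155
grip_force: 69.8
```

drive_tool(
  deltas=[
    [[255,0,0,0.0005,0,0,0],[255,0,0,0.001,0,0,0],[255,0,0,0.0015,0,0,0],[255,0,0,0.002,0,0,0],[255,0,0,0.002,0,0,0]],
  ],
)

```text
clock: 29.18
tcp_pos: [0.5079, 0.1823, 0.1221]
orientation: [-0.0, 0.783, 0.622, 0.0]
wrist_force: [0.2, -0.5, -1.7]
finger_gap: 0.0152
grip_force: 69.8
```

drive_tool(
  deltas=[
    [[255,0,0,0.0004,0,0,0],[255,0,0,0.0008,0,0,0],[255,0,0,0.0012,0,0,0]],
  ],
)

```text
clock: 29.55
tcp_pos: [0.508, 0.1823, 0.1209]
orientation: [-0.0, 0.783, 0.622, 0.0]
wrist_force: [-0.1, 0.3, -1.5]
finger_gap: 0.0155
grip_force: 69.8
```

drive_tool(
  deltas=[
    [[255,0,0,0.0003,0,0,0],[255,0,0,0.0006,0,0,0]],
  ],
)

```text
clock: 29.8
tcp_pos: [0.508, 0.1823, 0.1206]
orientation: [0.0, 0.783, 0.622, 0.0]
wrist_force: [-1.1, -0.9, 3.9]
finger_gap: 0.0153
grip_force: 70.3
```

drive_tool(
  deltas=[
    [[255,0,0,0.0003,0,0,0],[255,0,0,0.0006,0,0,0]],
  ],
)

```text
clock: 30.05
tcp_pos: [0.508, 0.1823, 0.1206]
orientation: [0.0, 0.783, 0.622, 0.0]
wrist_force: [-3.3, -1.2, 8.2]
finger_gap: 0.0152
grip_force: 71.2
```

The guard touched the plate at z 0.1206, the same height as at the grasp. I'll ease off and open the fingers gently.

drive_tool(
  deltas=[
    [[255,0,0,-0.0005,0,0,0],[255,0,0,-0.0005,0,0,0]],
  ],
  newtons=20,
)

```text
clock: 30.3
tcp_pos: [0.508, 0.1823, 0.1206]
orientation: [0.0, 0.783, 0.622, 0.0]
wrist_force: [-3.8, -1.3, 5.9]
finger_gap: 0.0151
grip_force: 70.7
```

drive_tool(
  deltas=[
    [[190,0,0,0,0,0,0],[150,0,0,0,0,0,0],[100,0,0,0,0,0,0],[50,0,0,0,0,0,0],[0,0,0,0,0,0,0],[0,0,0,0,0,0,0],[0,0,0,0,0,0,0],[0,0,0,0,0,0,0]],
  ],
)

```text
clock: 31.3
tcp_pos: [0.508, 0.1823, 0.1202]
orientation: [0.0, 0.783, 0.622, 0.0]
wrist_force: [-0.5, 0.2, 0.1]
finger_gap: 0.0852
grip_force: 0.0
```

drive_tool(
  deltas=[
    [[0,0,0,-0.01,0,0,0],[0,0,0,-0.04,0,0,0],[0,0,0,-0.08,0,0,0],[0,0,0,-0.12,0,0,0],[0,0,0,-0.16,0,0,0],[0,0,0,-0.2,0,0,0],[0,0,0,-0.2,0,0,0],[0,0,0,-0.2,0,0,0]],
  ],
)

```text
clock: 32.3
tcp_pos: [0.5079, 0.1822, 0.3201]
orientation: [0.0, 0.783, 0.622, 0.0]
wrist_force: [-0.6, 0.5, -0.9]
finger_gap: 0.0853
grip_force: 0.0
```

```bash
python3 - <<'E'
from h import *
s=get_state();print(s['clock'],s['wrist_force'])
p,d,K,T,c=grab('wrist');W=cloud(d,K,T);Z=np.nan_to_num(W[...,2])
B=np.zeros(d.shape,bool);B[110:228,262:385]=1
M=(B&(Z>.163)).astype(np.uint8);cs,_=cv2.findContours(M,0,1);k=max(cs,key=cv2.contourArea)[:,0]
print('handle',cv2.minAreaRect(np.array([ray(u,v,.172,K,T)[:2] for u,v in k],np.float32)),np.median(Z[M>0]))
g=B&(abs(Z-.11)<.012)&(p.max(2)<95);g=g.astype(np.uint8);cs,_=cv2.findContours(g,0,1);k=max(cs,key=cv2.contourArea)[:,0]
print('guard',cv2.minEnclosingCircle(np.array([ray(u,v,.11,K,T)[:2] for u,v in k],np.float32)),np.median(Z[g>0]))
p2,d2,*_=grab('scene')
a=cv2.resize(p[110:230,262:382],(400,400),interpolation=2);b=cv2.resize(p2[180:300,190:310],(400,400),interpolation=2);save('c6.png',np.hstack([a,b]))
E
```

```text
32.3 [-0.55618381  0.48205445 -0.88729487]
handle ((0.509138822555542, 0.18219521641731262), (0.023121943697333336, 0.014847377315163612), 76.97639465332031) 0.17105345424395468
guard ((0.5084752440452576, 0.1820729523897171), 0.027717314660549164) 0.10925139824902555
```

View pics/c6.png

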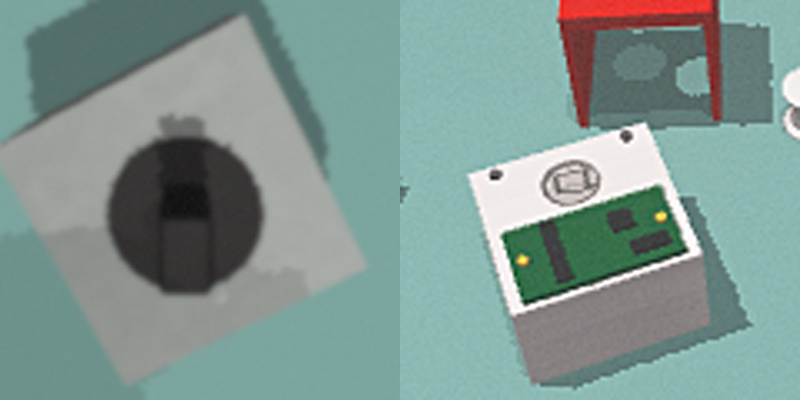

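The left half shows the tool upright in the rack, guard flat and centred (handle top at 171 mm). The right half shows the pin's loop up at the bore mouth (571,182), and the gripper is clear of everything.

```bash
python3 -c "
from workcell import hand_in;print(hand_in())"
```

```text
the job is handed in; nothing more can be done
None
```

Job handed in at about 32 s: the pin was drawn up to its stop (peak pull about 11 N) and left up, and the hook tool hangs upright in its rack with the gripper clear.

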